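# Set the angle fence of the bread-slicing board

## Task

The bread-slicing board's fence stands straight; set it for slanted slices that fall towards the bread basket. Pull the sprung plunger at the fence's end up by its knob, clear of the middle notch, swing the fence round to the notch on the side of the board where the bread basket stands (not the side with the saucepan), and let the plunger drop fully home in it. Leave the basket standing where it is, and let go of the knob.

Things in the scene. Friction and masses are not known exactly. Their poses are not given: they have to be found in the camera images.
- knob_mid (a point): Middle of the plunger's knob: upright black cylinder, 34 mm across, 26 mm high, above a 28 mm wide steel barrel at the fence arm's outer end. 100 mm above the counter with the plunger home; lifts straight up to a stop at 28 mm, needs 18 mm to clear a notch (22 to 25 is good); a spring presses it down with 5 to 10 N. Knob spins freely on its stem. Only the barrel fills the 31 mm from knob to arm.
- guide (a joint): Swing of the fence arm about its upright pivot, rad: 0 straight (start), positive anticlockwise from above, stops at +-0.85, slight friction. A flat bar, top 56 mm above the counter, with a 14 mm thick wooden fence 72 mm high along it and a flat dark cap 78 mm high at the pivot. The knob is 140 mm from the pivot. Only turns with the plunger lifted.
- board: Fixed wooden slicing board, 310 x 360 x 25 mm. Origin on the counter, z up; pivot at x -100, y 0 mm; x points from pivot to knob when straight. Under the knob a curved steel ring, top 45 mm above the counter, has 3 notches: middle (40, 0), sides (7, 90) and (7, -90) mm, i.e. 0.70 rad each way; 14 mm wide, with sloped lead-ins that draw the round tip in from 8 mm off.
- basket: Loose round wicker bread basket with three rolls, 171 mm across, about 75 mm high; origin at the centre of its underside. It stands beside the board, about 290 mm from the board's origin, on its +y or its -y side; a steel saucepan, 160 mm across with a long handle, stands on the other side.
There are look-alikes about, which are no part of the job. What is shaped like the basket but turquoise is not meant.

How it is judged:
On the way, in this order (a step that is already met when the one before it is completed fails the run):
1. the plunger is lifted clear of the middle notch before the fence is swung (z of knob_mid in the frame of board above 0.116 m and y of knob_mid in the frame of board between -0.03 and 0.03 m), for 0.1 s.
2. the knob is over or in the notch on the basket's side (((y of basket in the frame of board above 0 m and y of knob_mid in the frame of board between 0.078 and 0.102 m) or (y of basket in the frame of board below 0 m and y of knob_mid in the frame of board between -0.102 and -0.078 m))), for 0.1 s.
At the end, for the whole second after the job is handed in: The plunger is home (knob's middle no more than 4 mm above its lowest height, 100 mm) in the notch on the basket's side of the board (knob within about 12 mm of that notch in the board's y), and the basket is at rest (((y of basket in the frame of board above 0 m and y of knob_mid in the frame of board between 0.078 and 0.102 m) or (y of basket in the frame of board below 0 m and y of knob_mid in the frame of board between -0.102 and -0.078 m)) and z of knob_mid in the frame of board below 0.104 m and linear speed of basket below 0.03 m/s); the robot touches nothing.
It fails at once if the bread basket is shifted more than 25 mm (distance of basket from where it was at the start of the episode above 0.025 m).
It also fails if it takes over 35 s, if anything falls off the work surface, if the arm or the gripper's body presses on something with over 40 N, if the wrist force passes 120 N, or if a joint passes its speed limit or range.

## Robot

A 6-joint arm with a two-finger parallel gripper is mounted at the origin on the work surface. World frame = base frame: x ahead of the robot, y to its left, z up, the work surface at z = 0. Lengths are in m, angles in rad, forces in N, time in s.
With the tool pointing down it reaches from about 0.35 to 0.975 m from the base axis. Payload 7.1 kg.
Tool frame: the origin (TCP) lies on the centre line of the jaws, within the pads' length; the fingertips stand 11 mm ahead of it and the grasp point (between the pads) lies 8 mm behind it; z points along the fingers, x is the direction in which the jaws open and shut, and the axes are right-handed (so a half turn about z gives the same grasp; the last joint's range is limited). The gripper opens to 88 mm and grips with 3 to 60 N. Pads are 20 mm wide; open, the fingers measure 115 mm over their backs; the gripper's body (75 mm by 178 mm) begins 61 mm behind the grasp point.
Start: joints at [-1.24, 0.423, 1.63, -0, 1.089, -0.019], TCP at [0.214, -0.587, 0.234] pointing down, gripper open.
Joint ranges: [-3, 3], [-0.9, 2.11], [0.09, 2.58], [-1.31, 4.45], [0.11, 2.69], [-2.54, 2.54]. Speed limits (rad/s): [2.39, 2.39, 3.01, 3.14, 3.14, 3.14].

## Interface

Orientations are given as [roll, pitch, yaw] about the fixed x, y, z axes, in that order (R = Rz(yaw) Ry(pitch) Rx(roll)).
In Python, from rig import bot, viewer, recognise, outline_of gives the robot as it stands.
- The arm moves only by the tool drive_tool, never from a script. Its argument "rows" is a list of rows, each a list of 2 entries, a list of its own where there are three numbers: the shift along the tool's x, y, z in mm, then the turn about the tool's z in rad. In form: [[[dx, dy, dz], turn], ...]. A call has 1 to 20 rows; each row is the pose to reach, as a shift and turn from the pose commanded when the call began, along the tool's axes at that moment; what a row does not reach only later rows make up. A row lasts 1/8 s, in which the tool goes at most 62.5 mm and 10.7 degrees, less where a joint would pass 70% of its speed; a pose out of reach is approached as far as the arm can. A call with a gripper value outside its range is refused whole. "gripper" is the opening, from 0 (shut) to 1 (fully open), set as the call begins (left out, the last holds). The fingers move at their own pace and stop on an object; "grip_force" is the grip in N (left out, the last holds). Time passes only in rows, so rows that repeat a pose let the fingers close. It gives the time, the measured TCP pose, the force and the opening at its end, in the units of the state.
- bot.read_state(): the state, without advancing time (a new reading comes with each control period).
- viewer.read_camera(name): name is "side" or "top" or "wrist"; returns a dict with "image" (420x560x3 uint8, blue, green, red), "range_z" (420x560 float32, m along the optical axis (not along the pixel's ray), 0 where there is no reading), "fovy" (degrees; the focal length in pixels is half the picture's height over the tangent of half this angle, whatever the lens; pixels are square), "cx", "cy" (the principal point, pixels), "R" (3x3) and "t" (3): a world point X has camera coordinates R X + t; the wrist camera has in their place "mount" (4x4, takes a point from camera to tool coordinates, whose origin is the TCP and whose axes are the tool frame's). Camera axes: x right, y down, z forward; pixel columns grow to the right and rows downward; lengths in m; the calibration is good to about 2 mm. A picture is of the moment at which its call begins: read the wrist's pose just before it.
- bot.close_job(): hands the job in, once; it reports no verdict.
Trained networks look in the newest picture that a camera, given by its name, has taken for a name from the list of things; names that differ only in an ending like _2 or _b are one class to them, and where a whole thing is asked for, a point or a joint stands for the part that bears it (a point fixed in the world has none). Each returns a list of dicts, best first, with "p" (0 to 1); they miss things now and then, are a little off and sometimes report something else, mostly with a low value. They report only what shows in the picture. A call takes as long as a camera call. They do not tell look-alikes from the thing itself.
- recognise(camera, target): "at" ([x, y, z] in m, in world coordinates, good to about 4 mm: the middle of the surface that is visible of it).
- outline_of(camera, target): "mask" (420x560 bool, what is visible of it).
The state is a dict: "time": time; "joint_positions": joint angles; "joint_vel": joint speeds; "effort": joint torques, N m; "position": TCP position; "tool_rot": TCP orientation; "ft_force": force on the tool from outside, world axes, zero at the start; "wrist_torque": the same for the moment, N m; "gripper_width": finger opening in m.
Only numpy, scipy, OpenCV 4.12 (cv2) and the standard library are available. Lean on these libraries where they do the work, as an engineer would, in place of code of your own. Each camera call takes 0.05 s, during which the arm holds its last target.

## Working session

There is one attempt and no reset: what is moved stays moved. The work goes in short steps, Python scripts to look and compute and a tool call to move; the robot and the scene stay as the last step left them, time stands still between calls to the robot, and variables do not carry over. Pictures are saved under pics/ and viewed, and the job is handed in when it is done.

Besides the shell and the picture viewer there is one more tool, called after "Emit:" as name(argument=value, ...), one argument or row to a line, values as JSON. drive_tool: Moves the arm, as the interface text tells. Its arguments: {"type":"object","properties":{"rows":{"type":"array"},"gripper":{"type":"number"},"grip_force":{"type":"number"}},"required":["rows"]}

```bash
ls; mkdir -p pics; python3 - <<'E'
from rig import bot, viewer, recognise, outline_of
import cv2
s=bot.read_state();print(s['time'],s['position'],s['tool_rot'],s['gripper_width'],s['ft_force'])
for c in('top','side'):
    d=viewer.read_camera(c);cv2.imwrite(f'pics/{c}0.png',d['image'])
    for n in('knob_mid','guide','board','basket'):
        print(c,n,[(round(r['p'],2),[round(v,3) for v in r['at']]) for r in recognise(c,n)][:4])
E
```

```text
pics
0.0 [ 0.21404198 -0.58662154  0.23287076] [-3.14159004e+00  1.58200544e-03 -1.22097019e+00] 0.08816811208648433 [-0.00298977 -0.25047499  0.04410493]
top knob_mid []
top guide [(0.86, [0.564, 0.095, 0.073])]
top board [(0.86, [0.57, 0.091, 0.025])]
top basket [(0.96, [0.617, -0.198, 0.063]), (0.79, [0.408, -0.291, 0.063])]
side knob_mid [(0.7, [0.635, 0.108, 0.111])]
side guide [(0.67, [0.557, 0.096, 0.068]), (0.46, [0.617, -0.168, 0.057])]
side board [(0.68, [0.562, 0.133, 0.024])]
side basket [(0.97, [0.613, -0.169, 0.057]), (0.93, [0.402, -0.258, 0.061])]
```

View pics/top0.png

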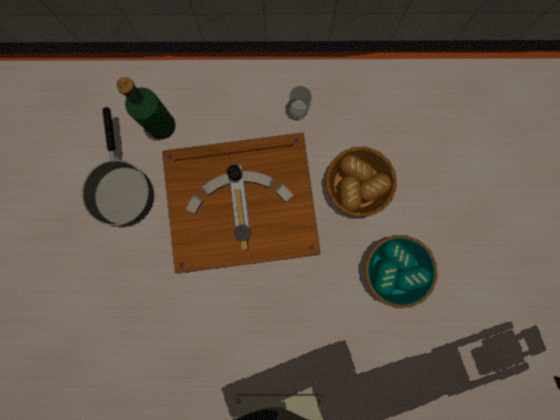

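View pics/side0.png

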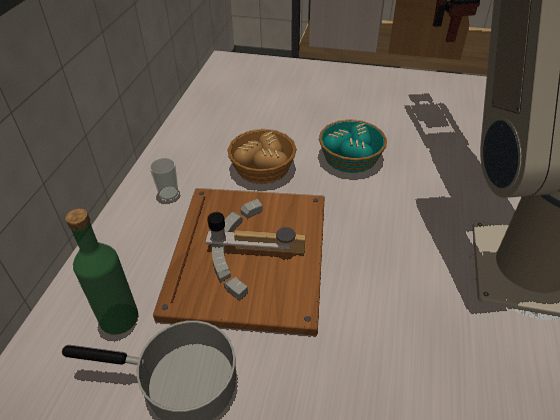

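```bash
cat > h.py <<'E'
from rig import bot, viewer, recognise, outline_of
import cv2, numpy as np
def cloud(c):
    d=viewer.read_camera(c);z=d['range_z'];h,w=z.shape
    f=h/2/np.tan(np.radians(d['fovy'])/2)
    u,v=np.meshgrid(np.arange(w),np.arange(h))
    P=np.stack([(u-d['cx'])/f*z,(v-d['cy'])/f*z,z],-1)
    return d,(P-d['t'])@d['R'],z>0,f
E
python3 - <<'E'
from h import *
for c in('top','side'):
    d,X,ok,f=cloud(c)
    print(c,f,d['t'],-d['R'].T@d['t'])
    b=ok&(X[...,0]>.45)&(X[...,0]<.72)&(abs(X[...,1]-.09)<.12)
    k=b&(X[...,2]>.095)&(X[...,2]<.125); p=X[k]
    print('knob',len(p),p.mean(0),p.min(0),p.max(0))
    t=k&(X[...,2]>.108); print('ktop',t.sum(),X[t].mean(0), cv2.minEnclosingCircle(X[t][:,:2].astype(np.float32)))
    g=(d['image'].max(-1)<110)
    q=b&(X[...,2]>.074)&(X[...,2]<.083)&(X[...,0]<.57); print('cap',q.sum(),X[q].mean(0),cv2.minEnclosingCircle(X[q][:,:2].astype(np.float32)))
    if c=='top':
        m=ok&(X[...,2]>.018)&(X[...,2]<.032)&(abs(X[...,0]-.57)<.2)&(abs(X[...,1]-.09)<.19)
        n,l,st,ce=cv2.connectedComponentsWithStats(m.astype(np.uint8))
        print([list(a) for a in st[1:] if a[4]>300])
        print('board',cv2.minAreaRect(X[m][:,:2].astype(np.float32)))
    for o in outline_of(c,'basket')[:2]:
        P=X[o['mask']&ok]; print('basket',cv2.minEnclosingCircle(P[:,:2].astype(np.float32)),P[:,2].max())
    im=d['image']; 
    crop=im[120:290,150:440] if c=='top' else im[180:330,150:340]
    cv2.imwrite(f'pics/{c}crop.png',cv2.resize(np.clip(crop.astype(float)*1.6,0,255).astype(np.uint8),None,fx=2.7,fy=2.7,interpolation=cv2.INTER_CUBIC))
E
```

```text
top 445.70665699413894 [0.00326149 0.55298397 1.07040935] [ 0.44360768 -0.0020454   1.12017237]
knob 182 [0.63339486 0.10144791 0.11171652] [0.61809591 0.08614792 0.09517036] [0.65000053 0.11862795 0.11687483]
ktop 166 [0.63445012 0.10210539 0.11267584] ((0.6350017786026001, 0.10221263021230698), 0.016893930733203888)
cap 249 [0.49998536 0.08435847 0.07755342] ((0.5141158103942871, 0.08273065090179443), 0.054610371589660645)
[[np.int32(165), np.int32(133), np.int32(154), np.int32(141), np.int32(15648)]]
board ((0.6039637327194214, 0.09845307469367981), (0.36734312772750854, 0.36059248447418213), 7.366982936859131)
basket ((0.6284211277961731, -0.2063484936952591), 0.09648606181144714) 0.07860126427509706
basket ((0.40189868211746216, -0.29850512742996216), 0.09571834653615952) 0.07997472408960818
side 491.70860307983264 [0.52523771 0.13995028 1.01259452] [0.34690566 0.74177575 0.80637063]
knob 243 [0.63117072 0.10652116 0.10833749] [0.61628598 0.08545335 0.09503539] [0.65143419 0.11974916 0.11553472]
ktop 166 [0.63248942 0.10349593 0.1114515 ] ((0.6339702606201172, 0.1035127118229866), 0.01818535290658474)
cap 232 [0.49442793 0.08532343 0.07684202] ((0.5013435482978821, 0.08760086447000504), 0.027398228645324707)
basket ((0.6177712082862854, -0.24160194396972656), 0.1303945630788803) 0.07637228729601106
basket ((0.41452622413635254, -0.33707305788993835), 0.13650664687156677) 0.07550034250678464
```

View pics/topcrop.png

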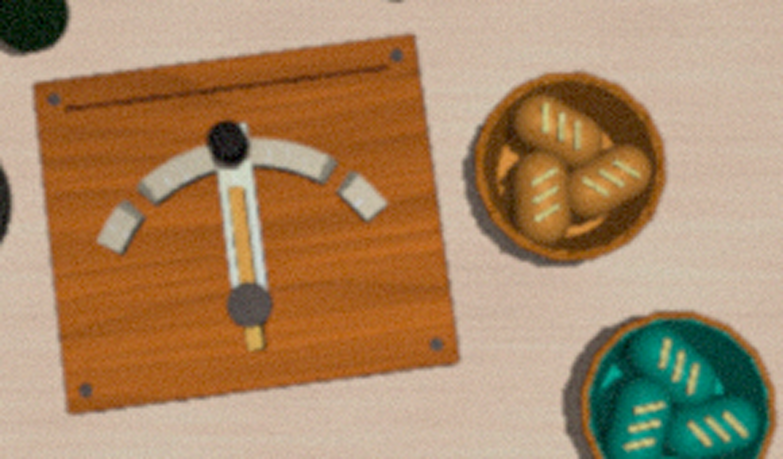

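Candidates for the basket: the brown one with rolls at top pixel (361,183), and a turquoise look-alike at (401,271), which I reject. The brown one is on the board's -y side (image right) and the saucepan at (120,194) is on +y. The knob is the black cylinder at (235,173); the dark cap at (242,233) is the pivot and not the knob, and the bottle cork at (126,85) is unrelated. The measured knob is at (0.634, 0.1025), top 0.113, board yaw ≈ 0.124, pivot ≈ (0.495, 0.085).

Emit:
drive_tool(
  rows=[
    [[-20,-25,0],0],
    [[-55,-69,0],0],
    [[-90,-113,0],0],
    [[-125,-157,0],0],
    [[-160,-200,0],0],
    [[-195,-244,0],0],
    [[-230,-288,0],0],
    [[-265,-332,0],0],
    [[-300,-376,0],0],
    [[-335,-420,0],0],
    [[-370,-464,0],0],
    [[-405,-507,0],0],
    [[-440,-551,0],0],
    [[-475,-595,0],0],
    [[-495,-620,0],0],
    [[-503,-631,0],0],
    [[-503,-631,0],0],
    [[-503,-631,0],0],
  ],
  gripper=1,
  grip_force=40,
)

```text
time: 2.95
position: [0.634, 0.1005, 0.2336]
tool_rot: [3.141, -0.0, -1.222]
ft_force: [-0.2, -1.1, -0.3]
gripper_width: 0.0878
```

```bash
python3 - <<'E'
from h import *
s=bot.read_state();print(s['time'],s['position'],s['tool_rot'],s['joint_positions'])
d=viewer.read_camera('wrist');cv2.imwrite('pics/w1.png',d['image'])
from scipy.spatial.transform import Rotation as Ro
R=Ro.from_euler('xyz',s['tool_rot']).as_matrix();M=d['mount']
z=d['range_z'];h,w=z.shape;f=h/2/np.tan(np.radians(d['fovy'])/2)
u,v=np.meshgrid(np.arange(w),np.arange(h))
P=np.stack([(u-d['cx'])/f*z,(v-d['cy'])/f*z,z],-1)@M[:3,:3].T+M[:3,3]
X=P@R.T+s['position']
t=(z>0)&(X[...,2]>.107)&(X[...,2]<.12)&(np.hypot(X[...,0]-.634,X[...,1]-.1025)<.05)
print(t.sum(),X[t].mean(0),cv2.minEnclosingCircle(X[t][:,:2].astype(np.float32)), 'tool',P[t].mean(0))
g=(z>0)&(X[...,2]>.04)&(X[...,2]<.05);print(recognise('wrist','knob_mid'))
E
```

```text
2.95 [0.63397831 0.10048383 0.23362818] [ 3.14085930e+00 -1.02194955e-04 -1.22192854e+00] [ 1.38767378e-01  4.48143413e-01  1.58994280e+00 -2.83164062e-04
  1.10420237e+00  1.36082342e+00]
1128 [0.63620935 0.10210474 0.11346669] ((0.6354471445083618, 0.10174783319234848), 0.016935080289840698) tool [-0.0007729  -0.00273885  0.12015944]
[{'at': [0.6389, 0.1038, 0.1149], 'p': 0.83}]
```

View pics/w1.png

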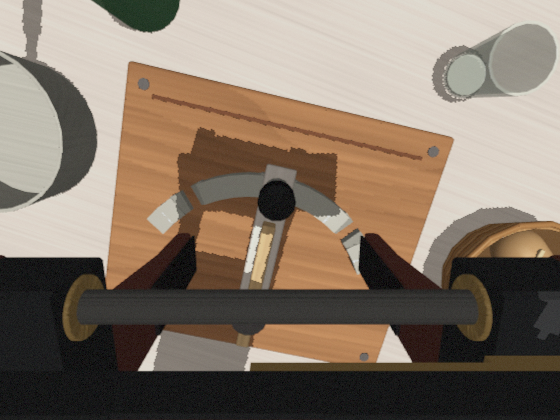

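The wrist picture shows the black knob at (276,200) and confirms it at (0.635, 0.102), top 0.1135. Its right-hand notch, at about (350,232), is on the basket's side. Descending.

Emit:
drive_tool(
  rows=[
    [[-1,-2,15],0],
    [[-1,-2,40],0],
    [[-1,-2,65],0],
    [[-1,-2,90],0],
    [[-1,-2,110],0],
    [[-1,-2,125],0],
    [[-1,-2,135],0],
    [[-1,-2,141],0],
    [[-1,-2,141],0],
    [[-1,-2,141],0],
  ],
)

```text
time: 4.3
position: [0.6366, 0.1034, 0.0933]
tool_rot: [-3.14, -0.0, -1.221]
ft_force: [-0.6, -0.1, 0.0]
gripper_width: 0.088
```

Emit:
drive_tool(
  rows=[
    [[0,0,0],0],
    [[0,0,0],0],
    [[0,0,0],0],
    [[0,0,0],0],
    [[0,0,0],0],
    [[0,0,0],0],
    [[0,0,0],0],
    [[0,0,0],0],
  ],
  gripper=0.2,
  grip_force=40,
)

```text
time: 5.3
position: [0.6362, 0.1032, 0.0927]
tool_rot: [-3.142, -0.0, -1.221]
ft_force: [0.2, -1.7, -1.0]
gripper_width: 0.0331
```

Emit:
drive_tool(
  rows=[
    [[0,0,-5],0],
    [[0,0,-11],0],
    [[0,0,-17],0],
    [[0,0,-21],0],
    [[0,0,-23],0],
    [[0,0,-23],0],
    [[0,0,-23],0],
    [[0,0,-23],0],
  ],
)

```text
time: 6.3
position: [0.6361, 0.1033, 0.1155]
tool_rot: [3.141, 0.0, -1.221]
ft_force: [3.6, -0.2, -9.2]
gripper_width: 0.0333
```

```bash
python3 - <<'E'
from h import *
s=bot.read_state();print(s['time'],s['position'],s['ft_force'])
d,X,ok,f=cloud('side');cv2.imwrite('pics/s2.png',d['image'][130:310,120:380].repeat(3,0).repeat(3,1))
# arc plan
th=s['tool_rot'][2];c,n=np.cos(th),np.sin(th)
psi=.124;k=np.array([.635,.102]);piv=k-.14*np.array([np.cos(psi),np.sin(psi)]);print(piv)
for a in np.linspace(0,-.7,11):
    p=piv+.14*np.array([np.cos(psi+a),np.sin(psi+a)]);e=(p-k)*1000
    print(round(a,2),np.round([c*e[0]+n*e[1], n*e[0]-c*e[1]],1),p.round(4))
E
```

```text
6.3 [0.63605954 0.10327281 0.11552169] [ 3.60865494 -0.17170733 -9.15031022]
[0.49607494 0.08468445]
0.0 [ 0. -0.] [0.635 0.102]
-0.07 [9.5 2.5] [0.6359 0.0922]
-0.14 [18.7  5.7] [0.6361 0.0824]
-0.21 [27.8  9.5] [0.6356 0.0727]
-0.28 [36.5 14. ] [0.6344 0.0629]
-0.35 [44.9 19. ] [0.6325 0.0533]
-0.42 [52.9 24.6] [0.63   0.0438]
-0.49 [60.5 30.8] [0.6268 0.0346]
-0.56 [67.7 37.5] [0.623  0.0256]
-0.63 [74.4 44.7] [0.6185 0.0168]
-0.7 [80.5 52.3] [0.6135 0.0084]
```

View pics/s2.png

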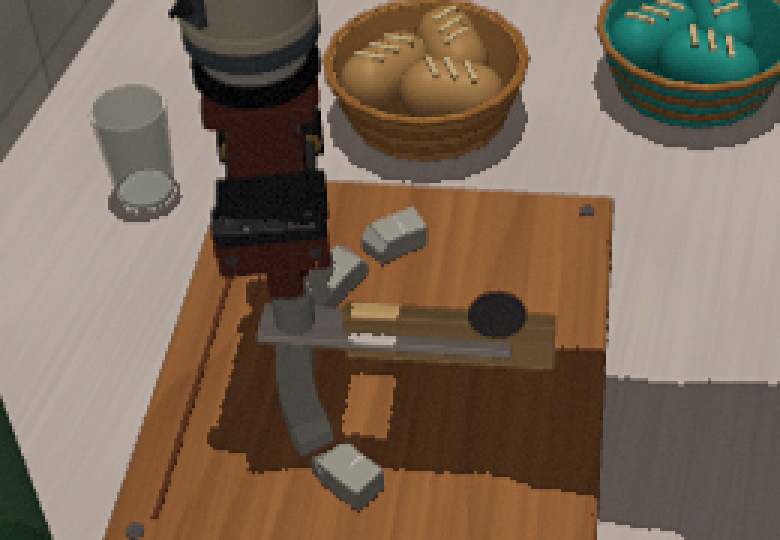

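The lift holds: the wrist force is -9 N, which matches the spring, and the gripper is on the knob. Swinging along the arc.

Emit:
drive_tool(
  rows=[
    [[5,1,0],0],
    [[9.5,2.5,0],0],
    [[14,4,0],0],
    [[18.7,5.7,0],0],
    [[23,7.5,0],0],
    [[27.8,9.5,0],0],
    [[32,11.7,0],0],
    [[36.5,14,0],0],
    [[40.7,16.5,0],0],
    [[44.9,19,0],0],
    [[44.9,19,0],0],
    [[44.9,19,0],0],
  ],
)

```text
time: 7.85
position: [0.6339, 0.0541, 0.1158]
tool_rot: [-3.141, -0.001, -1.221]
ft_force: [5.4, -2.0, -8.7]
gripper_width: 0.0335
```

Emit:
drive_tool(
  rows=[
    [[4,2.8,0],0],
    [[8,5.6,0],0],
    [[12,8.6,0],0],
    [[15.6,11.8,0],0],
    [[19.2,15.1,0],0],
    [[22.8,18.5,0],0],
    [[26.2,22,0],0],
    [[29.5,25.7,0],0],
    [[32.6,29.5,0],0],
    [[35.6,33.3,0],0],
    [[35.6,33.3,0],0],
    [[35.6,33.3,0],0],
    [[35.6,33.3,0],0],
  ],
)

```text
time: 9.48
position: [0.6151, 0.0089, 0.116]
tool_rot: [-3.141, -0.001, -1.221]
ft_force: [4.7, -3.7, -9.3]
gripper_width: 0.0336
```

```bash
python3 - <<'E'
from h import *
s=bot.read_state();print(s['time'],s['position'],s['ft_force'])
d,X,ok,f=cloud('side');cv2.imwrite('pics/s3.png',d['image'][130:310,120:380].repeat(3,0).repeat(3,1))
E
```

```text
9.475 [0.61507246 0.00891035 0.11596179] [ 4.69240055 -3.69997384 -9.25630293]
```

View pics/s3.png

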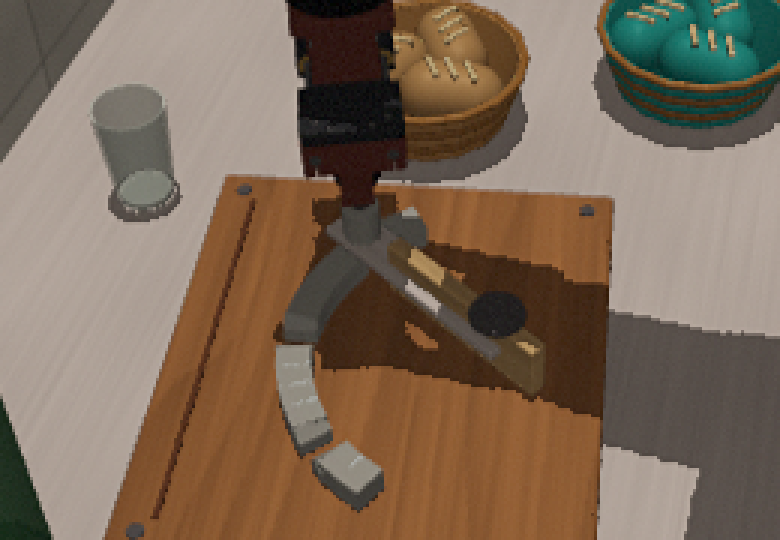

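The fence is at the basket-side notch, barrel at crop (362,222). Lowering while still gripped.

Emit:
drive_tool(
  rows=[
    [[0,0,4],0],
    [[0,0,9],0],
    [[0,0,14],0],
    [[0,0,19],0],
    [[0,0,22],0],
    [[0,0,23],0],
    [[0,0,23],0],
    [[0,0,23],0],
  ],
  grip_force=20,
)

```text
time: 10.52
position: [0.6152, 0.0091, 0.0934]
tool_rot: [-3.141, -0.001, -1.221]
ft_force: [4.4, -3.6, -7.0]
gripper_width: 0.0339
```

Emit:
drive_tool(
  rows=[
    [[0,0,0],0],
    [[0,0,0],0],
    [[0,0,0],0],
    [[0,0,0],0],
    [[0,0,0],0],
    [[0,0,0],0],
    [[0,0,0],0],
    [[0,0,0],0],
  ],
  gripper=1,
)

```text
time: 11.52
position: [0.6146, 0.0097, 0.0926]
tool_rot: [3.142, 0.0, -1.221]
ft_force: [-0.3, 0.2, 0.2]
gripper_width: 0.0875
```

Emit:
drive_tool(
  rows=[
    [[0,0,-10],0],
    [[0,0,-30],0],
    [[0,0,-55],0],
    [[0,0,-80],0],
    [[0,0,-105],0],
    [[0,0,-130],0],
    [[0,0,-140],0],
    [[0,0,-140],0],
    [[0,0,-140],0],
  ],
)

```text
time: 12.65
position: [0.614, 0.0097, 0.2319]
tool_rot: [3.14, 0.0, -1.221]
ft_force: [-0.2, 0.4, 0.5]
gripper_width: 0.0879
```

```bash
python3 - <<'E'
from h import *
from scipy.spatial.transform import Rotation as Ro
s=bot.read_state();print(s['time'],s['position'],s['ft_force'],s['gripper_width'])
d=viewer.read_camera('wrist');cv2.imwrite('pics/w4.png',d['image'])
R=Ro.from_euler('xyz',s['tool_rot']).as_matrix();M=d['mount']
z=d['range_z'];h,w=z.shape;f=h/2/np.tan(np.radians(d['fovy'])/2)
u,v=np.meshgrid(np.arange(w),np.arange(h))
P=np.stack([(u-d['cx'])/f*z,(v-d['cy'])/f*z,z],-1)@M[:3,:3].T+M[:3,3]
X=P@R.T+s['position']
def rep(X,ok):
    t=ok&(X[...,2]>.105)&(X[...,2]<.15)&(np.hypot(X[...,0]-.6135,X[...,1]-.0084)<.03)
    if not t.sum(): return print('none')
    c=np.array(cv2.minEnclosingCircle(X[t][:,:2].astype(np.float32))[0])
    e=c-np.array([.4961,.0847]);a=.124;b=[e@[np.cos(a),np.sin(a)]-.1,e@[-np.sin(a),np.cos(a)]]
    print(t.sum(),'z',np.median(X[t][:,2]),'c',c,'board xy',b,'swing',np.arctan2(b[1],b[0]+.1))
rep(X,z>0)
d,X,ok,f=cloud('side');rep(X,ok);cv2.imwrite('pics/s4.png',d['image'][130:310,120:380].repeat(3,0).repeat(3,1))
d,X,ok,f=cloud('top');print([ (r['p'],r['at']) for r in recognise('top','basket')])
E
```

```text
12.65 [0.61398265 0.00973232 0.23190564] [-0.19248139  0.43158029  0.501964  ] 0.08786178024569508
1155 z 0.1135641065550652 c [0.61448061 0.00870938] board xy [np.float64(0.008072961910015511), np.float64(-0.09004876191892802)] swing -0.6946725264493232
159 z 0.11116765884189023 c [0.61046058 0.00913286] board xy [np.float64(0.004136170125919145), np.float64(-0.089131325731501)] swing -0.7079158889235193
[(0.92, [0.6195, -0.197, 0.0616]), (0.75, [0.5793, 0.2136, 0.0277]), (0.74, [0.4034, -0.2889, 0.0595])]
```

View pics/w4.png

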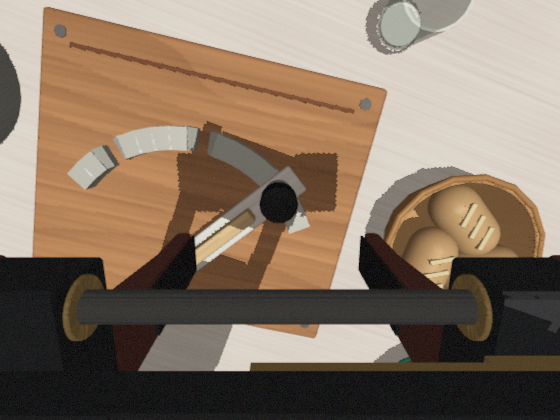

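View pics/s4.png

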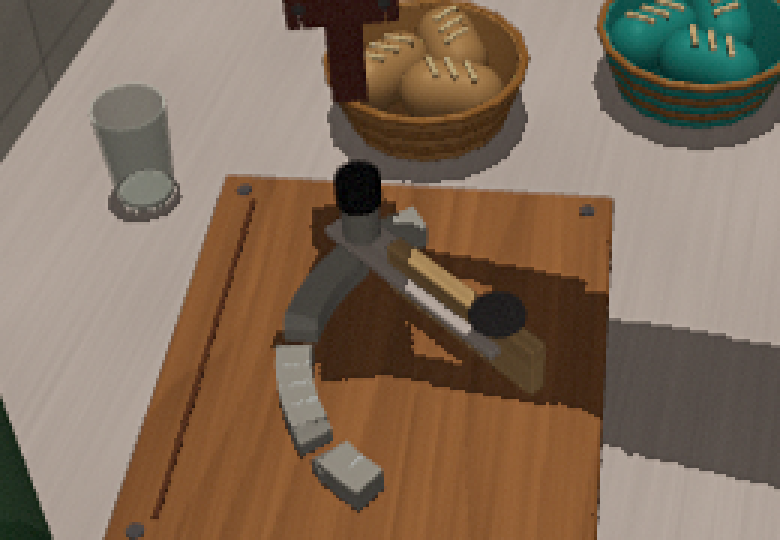

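The knob's top is at 0.1136 (home is 0.113) and board y is -0.090. It's seated, the basket hasn't moved, and the gripper is clear.

```bash
python3 -c "
from rig import bot
print(bot.close_job())"
```

```text
the job is handed in; nothing more can be done
None
```

The fence is now set in the notch on the bread basket's side, with the plunger home and the knob released. I handed the job in at about 13 s of the 35 s; no verdict is reported.

I gripped the knob, lifted it 23 mm, swung the fence about -0.70 rad to the board's -y side, where the brown basket stands, and lowered it. Then I opened the gripper and backed off 140 mm upwards.

**Last checks:**
- **Plunger height:** the wrist camera puts the knob's top at 113.6 mm and the side camera at 111.2 mm. Home is 113 mm.
- **Notch:** the knob is at board y -90 mm by the wrist camera and -89 mm by the side camera, against -90 mm for the notch. Swing came out at -0.69 and -0.71 rad. The two cameras differ by about 4 mm in x, which I put down to the side camera's partial view.
- **Basket:** it reads within about 3 mm of where it started, which is within the network's accuracy.
- **Robot:** it touches nothing; the wrist force is below 1 N.

One oddity: the basket network also reported a false "basket" at about (0.58, 0.21), on the saucepan side near the board's edge. I ignored it because the pictures show no basket there.

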